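# Put the stray wash tablet back in its pot

### The job

Put the stray blue wash tablet away in the white tub: turn the clear cap by its yellow fin until the window stands squarely over the blue pot, then drop the blue tablet through the window into that pot. Finally press on the flat black shutter and slide it outwards until the window is fully shut, leaving the cap turned to the blue pot and everything else on the table where it is.

Things in the scene. Friction and masses are not known exactly. Their poses are not given: they have to be found in the camera images.
- tub: white round tub fixed to the table, 190 mm diameter; origin at the centre of its underside, on the axis of the cap, z up. Four pots (blue, green, orange, white; which is where varies) stand in it, their centres 58 mm from the axis, at 70, 140, -140 and -70 degrees about z from the tub's own x axis. The clear cap lies on top: a disc of 95 mm radius, 8 mm thick, its flat top face 63 mm above the table.
- cap (a joint): turn of the clear cap about the tub's vertical axis, rad, counter-clockwise positive seen from above; at 0 the window lies on the tub's x axis, over no pot. Stops at -2.75 and 2.75. It starts within 0.35 of 0. Turning it takes a moment of about 0.14 N m (about 2 N on the fin) and it stays where it is left.
- window (a point): centre of the square window (48 mm x 48 mm opening) in the cap, at the height of the cap's top face, 58 mm from the axis. Its x axis points outwards from the cap's axis.
- fin (a point): centre of the yellow upright fin on the cap's top, opposite the window, 75 mm from the axis: 30 mm long radially, 8 mm thick, 24 mm high (top 87 mm above the table). Push it sideways along its circle, from either side.
- shutter (a joint): travel of the flat black shutter in the cap, m: 0 = fully open (drawn in over the middle of the cap), 0.052 = against its outer stop, window fully shut. It starts within 3 mm of open. About 0.7 N moves it; it stays where it is left.
- shutter_top (a point): centre of the black shutter's top face, 54 mm (radial) x 50 mm, flush with the cap's top face, 63 mm above the table. It has no handle: press lightly and slide. Its x axis points outwards along the slide, from the cap's axis to the window.
- pot_blue_mouth (a point): blue round pot standing in the tub under the clear cap, 58 mm outside diameter, 52 mm inside, 34 mm deep inside. The point is the centre of its mouth, 50 mm above the table.
- pot_green_mouth (a point): green round pot standing in the tub under the clear cap, 58 mm outside diameter, 52 mm inside, 34 mm deep inside. The point is the centre of its mouth, 50 mm above the table.
- pot_orange_mouth (a point): orange round pot standing in the tub under the clear cap, 58 mm outside diameter, 52 mm inside, 34 mm deep inside. The point is the centre of its mouth, 50 mm above the table.
- pot_white_mouth (a point): white round pot standing in the tub under the clear cap, 58 mm outside diameter, 52 mm inside, 34 mm deep inside. The point is the centre of its mouth, 50 mm above the table.
- tablet_blue_mid (a point): centre (half-way up) of the loose blue tablet lying flat on the table: a hard disc, 34 mm diameter, 20 mm thick, about 30 g.
- tablet_orange_mid (a point): centre (half-way up) of the orange tablet, the same size, also lying on the table. Leave it alone.
- bottle: green bottle with a white cap, 68 mm diameter, 140 mm tall, standing; origin at the centre of its underside. Leave it alone.
- brush: wooden scrubbing brush lying bristles down, 150 x 55 x 40 mm, long along its x axis; origin at the centre of its underside. Leave it alone.
- jar: glass jar with a red lid, 64 mm diameter, 90 mm tall; origin at the centre of its underside. Leave it alone.
There are look-alikes about, which are no part of the job. Of the things shaped like the part that bears tablet_blue_mid, the blue one is meant.

How it is judged (in metres and radians):
On the way, in this order (a step that is already met when the one before it is completed fails the run):
1. the cap's window stands over the blue pot, the tablet still outside (horizontal distance between window and pot_blue_mouth below 0.009 m and not (horizontal distance between tablet_blue_mid and pot_blue_mouth below 0.022 m and height (world z) of tablet_blue_mid below 0.048 m)), for 0.3 s.
2. the blue tablet lies in the blue pot (horizontal distance between tablet_blue_mid and pot_blue_mouth below 0.022 m and height (world z) of tablet_blue_mid below 0.048 m), for 0.2 s.
3. the shutter is slid shut over the window (value of joint shutter above 0.0475 m), for 0.2 s.
At the end, for the whole second after the job is handed in: The blue tablet lies at rest in the blue pot (its centre within 22 mm of the pot's axis and below the cap), the window's centre is within 12 mm of the pot's axis, and the shutter is within 4.5 mm of its outer stop (window covered) (all of step 2 and horizontal distance between window and pot_blue_mouth below 0.012 m and value of joint shutter above 0.0475 m and linear speed of tablet_blue below 0.02 m/s); the robot touches nothing.
It fails at once if the orange tablet was moved more than 25 mm or tipped (distance of tablet_orange_mid from where it was at the start of the episode above 0.025 m or angle between tablet_orange_mid's own z axis and vertical above 0.3 rad).
It fails at once if the bottle was moved more than 25 mm or tipped (distance of bottle from where it was at the start of the episode above 0.025 m or angle between bottle's own z axis and vertical above 0.3 rad).
It fails at once if the brush was moved more than 25 mm or tipped (distance of brush from where it was at the start of the episode above 0.025 m or angle between brush's own z axis and vertical above 0.3 rad).
It fails at once if the jar was moved more than 25 mm or tipped (distance of jar from where it was at the start of the episode above 0.025 m or angle between jar's own z axis and vertical above 0.3 rad).
It also fails if it takes over 64 s, if anything falls off the work surface, if the arm or the gripper's body presses on something with over 40 N, if the wrist force passes 120 N, or if a joint passes its speed limit or range.

### The arm

A 6-joint arm with a two-finger parallel gripper is mounted at the origin on the work surface. World frame = base frame: x ahead of the robot, y to its left, z up, the work surface at z = 0. Lengths are in mm, angles in rad, forces in N, time in s.
With the tool pointing down it reaches from about 400 to 925 mm from the base axis. Payload 12.5 kg.
Tool frame: the origin (TCP) lies on the mounting face of the last link; the fingertips stand 190 mm ahead of it and the grasp point (between the pads) lies 171 mm ahead of it; z points along the fingers, y is the line along which they close (so a half turn about z gives the same grasp; the last joint's range is limited). The gripper opens to 95 mm and grips with 3 to 60 N. Pads are 20 mm wide; open, the fingers measure 119 mm over their backs; the gripper's body (75 mm by 180 mm) begins 59 mm behind the grasp point.
Start: joints at [-0.106, 0.491, 1.559, -0, 1.092, -0.106], TCP at [625, 0.023, 404.761] pointing down, gripper open.
Joint ranges: [-3.1, 3.1], [-0.84, 2.19], [0.05, 2.79], [-1.13, 4.28], [0.06, 2.93], [-2.69, 2.69]. Speed limits (rad/s): [2.22, 2.22, 2.79, 3.14, 3.14, 3.14].

### API

Orientations are given as [roll, pitch, yaw] about the fixed x, y, z axes, in that order (R = Rz(yaw) Ry(pitch) Rx(roll)).
In Python, from cell import env gives the robot as it stands.
- The arm moves only by the tool carry_out, never from a script. Its argument "series" is a list of rows, each a list of 5 numbers: the shift along the tool's x, y, z in m, then the turn about the tool's z in degrees, then the opening, from 0 (shut) to 1 (fully open). A call has 1 to 20 rows; each row is the pose to reach, as a shift and turn from the pose commanded when the call began, along the tool's axes at that moment; what a row does not reach only later rows make up. A row lasts 1/8 s, in which the tool goes at most 62.5 mm and 10.7 degrees, less where a joint would pass 70% of its speed; a pose out of reach is approached as far as the arm can. A call with a gripper value outside its range is refused whole. The fingers move at their own pace and stop on an object; the grip force is fixed at half the most. Time passes only in rows, so rows that repeat a pose let the fingers close. It gives the time, the measured TCP pose, the force, the opening and the grip force at its end, in the units of the state.
- env.state(): the state, without advancing time (a new reading comes with each control period).
- env.read_camera(name): name is "scene" or "side" or "wrist"; returns (picture, depth): 480x640x3 uint8, red, green, blue; 480x640 float32, mm along the optical axis (not along the pixel's ray), 0 where there is no reading.
- env.get_calibration(name): a dict with "intrinsics" (3x3 intrinsics, pixels), "cam_to_world" (4x4, takes a point from camera to world coordinates); the wrist camera has in their place "T_tool_cam" (4x4, takes a point from camera to tool coordinates, whose origin is the TCP and whose axes are the flange's). Camera axes: x right, y up, looking along -z (the intrinsics and any distortion apply to the point x, -y, -z); pixel columns grow to the right and rows downward; lengths in mm; the calibration is good to about 2 mm. A picture is of the moment at which its call begins: read the wrist's pose just before it. get_calibration takes no time and is no camera call.
- env.job_done(): hands the job in; it is judged then, once.
The state is a dict: "t": time; "joints": joint angles; "qvel": joint speeds; "tau": joint torques, N m; "eef_pos": TCP position; "tcp_rot": TCP orientation; "ft_force": force on the tool from outside, world axes, zero at the start; "moment": the same for the moment, N m; "opening": opening from 0.0 (shut) to 1.0 (fully open); "grip_force": force on a finger pad.
Only numpy, scipy, OpenCV 4.12 (cv2) and the standard library are available. Lean on these libraries where they do the work, as an engineer would, in place of code of your own. Each camera call takes 0.05 s, during which the arm holds its last target. There are 200 camera calls.

## Working session

There is one attempt and no reset: what is moved stays moved. The work goes in short steps, Python scripts to look and compute and a tool call to move; the robot and the scene stay as the last step left them, time stands still between calls to the robot, and variables do not carry over. Pictures are saved under pics/ and viewed, at most 10 in all, crops included, and the job is handed in when it is done.

Besides the shell and the picture viewer there is one more tool, called after ">>>" by a JSON object that holds its "method" and its "body", one argument or row to a line. carry_out: Moves the arm, as the interface text tells. Its arguments: {"type":"object","properties":{"series":{"type":"array","items":{"type":"array","items":{"type":"number"}}}},"required":["series"]}

```bash
ls; mkdir -p pics; python3 - <<'E'
from cell import env
import cv2,numpy as np
for n in ("scene","side"):
    p,d=env.read_camera(n); cv2.imwrite(f"pics/{n}0.png",p[:,:,::-1]); np.savez(f"{n}0.npz",p=p,d=d)
    c=env.get_calibration(n); print(n,c)
print(env.get_calibration("wrist")); print(env.state())
E
```

```text
pics
scene {'intrinsics': array([[562.50728971,   0.        , 317.38026056],
       [  0.        , 562.50728971, 237.3905139 ],
       [  0.        ,   0.        ,   1.        ]]), 'cam_to_world': array([[ 6.89073436e-02, -6.47491783e-01,  7.58950703e-01,
         1.60409744e+03],
       [ 9.97597089e-01,  5.02118212e-02, -4.77369922e-02,
        -5.11349517e+01],
       [-7.19898679e-03,  7.60416441e-01,  6.49395881e-01,
         9.97709563e+02],
       [ 0.00000000e+00,  0.00000000e+00,  0.00000000e+00,
         1.00000000e+00]])}
side {'intrinsics': array([[465.49771169,   0.        , 318.77404612],
       [  0.        , 465.49771169, 246.20818794],
       [  0.        ,   0.        ,   1.        ]]), 'cam_to_world': array([[ 8.20614572e-01,  3.20920681e-01, -4.72865351e-01,
         9.22309027e+01],
       [-5.71395422e-01,  4.75159248e-01, -6.69127014e-01,
        -6.19089565e+02],
       [ 9.94964744e-03,  8.19288475e-01,  5.73295211e-01,
         6.10299730e+02],
       [ 0.00000000e+00,  0.00000000e+00,  0.00000000e+00,
         1.00000000e+00]])}
{'intrinsics': array([[359.3
[... 469 characters left out ...]

         1.00000000e+00]])}
{'t': 0.1, 'joints': array([-1.05629128e-01,  4.91495944e-01,  1.55939814e+00, -4.25580141e-05,
        1.09165875e+00, -1.05598663e-01]), 'qvel': array([-0.00073574, -0.00090709,  0.00102719, -0.00052889, -0.00019173,
        0.00018946]), 'tau': array([ 2.47082615e-03, -6.13621187e+01, -2.58604574e+01,  6.93451893e-02,
        4.70101309e-02, -2.07912552e-05]), 'eef_pos': array([6.24972704e+02, 4.30725834e-03, 4.04218841e+02]), 'tcp_rot': array([-3.14063385e+00, -6.36685894e-05,  1.57078547e+00]), 'ft_force': array([ 0.32317525, -0.10954075,  0.23326551]), 'moment': array([-0.00746327, -0.0236525 , -0.01201958]), 'grip_force': 0.0, 'opening': 1.001287774027858}
```

View pics/scene0.png

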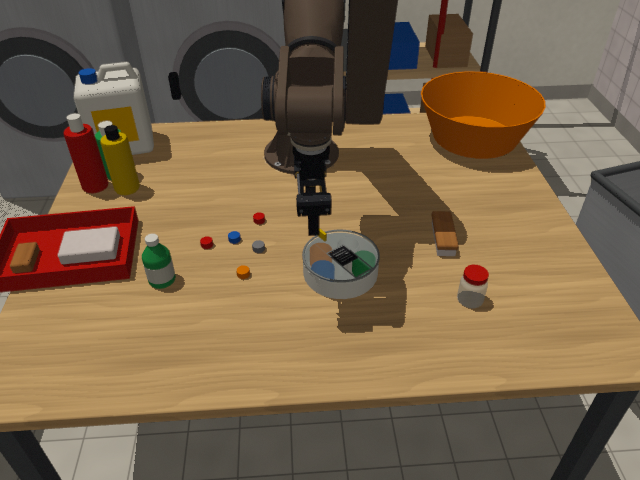

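View pics/side0.png

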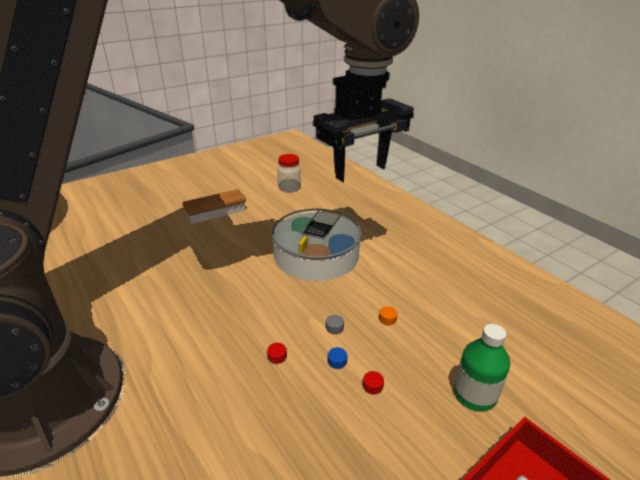

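The scene view shows the tub at (341,263), with its yellow fin at (322,236), black shutter at (343,256) and blue pot at (322,270). Five tablets lie nearby: red (259,217), red (207,242), blue (234,237), grey (259,246) and orange (243,271). The blue one at (234,237), side view (337,357), fits the description by its colour. I'll confirm it in a crop.

```bash
cat > h.py <<'E'
import numpy as np,cv2
from scipy.spatial.transform import Rotation as Ro
from cell import env
def pose():
    s=env.state(); T=np.eye(4); T[:3,:3]=Ro.from_euler('xyz',s['tcp_rot']).as_matrix(); T[:3,3]=s['eef_pos']; return T
def cal(n,T=None):
    c=env.get_calibration(n); return c['intrinsics'],(T@c['T_tool_cam'] if n=='wrist' else c['cam_to_world'])
def ray(K,M,uv,z):
    uv=np.atleast_2d(uv).astype(float)
    d=np.c_[(uv[:,0]-K[0,2])/K[0,0],-(uv[:,1]-K[1,2])/K[1,1],-np.ones(len(uv))]@M[:3,:3].T
    return M[:3,3]+d*((z-M[2,3])/d[:,2])[:,None]
def proj(K,M,P):
    p=(np.atleast_2d(P)-M[:3,3])@M[:3,:3]
    return np.c_[K[0,0]*p[:,0]/-p[:,2]+K[0,2],K[1,1]*p[:,1]/p[:,2]+K[1,2]]
def mask(p,lo,hi):
    return cv2.inRange(cv2.cvtColor(p,cv2.COLOR_RGB2HSV),np.array(lo),np.array(hi))
def cents(m,amin=20):
    n,l,s,c=cv2.connectedComponentsWithStats(m)
    return [(c[i],s[i]) for i in range(1,n) if s[i][4]>=amin]
E
python3 - <<'E'
from h import *
for n in("scene","side"):
    p=np.load(n+"0.npz")['p'];K,M=cal(n)
    for nm,lo,hi,z in(("blue",(105,90,60),(125,255,255),12),("orange",(10,200,120),(20,255,255),12),("yellow",(24,150,80),(34,255,255),75),("paleblue",(100,60,60),(115,160,255),50)):
        print(n,nm,[(c.round(1).tolist(),int(s[4]),ray(K,M,c,z)[0].round(0).tolist()) for c,s in cents(mask(p,lo,hi),15) if s[4]<1500])
a=np.load("scene0.npz")['p'][195:305,190:400];b=np.load("side0.npz")['p'][200:400,240:420]
cv2.imwrite("pics/crop0.png",np.hstack([cv2.resize(a,(460,241),interpolation=2),np.zeros((241,1,3),np.uint8)])[:,:,::-1]) if 0 else None
A=cv2.resize(a,None,fx=2.3,fy=2.3,interpolation=cv2.INTER_CUBIC);B=cv2.resize(b,None,fx=1.7,fy=1.7,interpolation=cv2.INTER_CUBIC)
h=max(A.shape[0],B.shape[0]);pad=lambda x:cv2.copyMakeBorder(x,0,h-x.shape[0],0,0,0)
cv2.imwrite("pics/crop0.png",np.hstack([pad(A),pad(B)])[:,:,::-1])
E
```

```text
scene blue [([403.7, 47.2], 1151, [-820.0, 495.0, 12.0]), ([87.7, 75.5], 241, [-640.0, -847.0, 12.0]), ([394.8, 103.7], 431, [-292.0, 362.0, 12.0]), ([233.9, 236.8], 123, [432.0, -204.0, 12.0]), ([323.6, 268.5], 291, [574.0, 29.0, 12.0])]
scene orange [([242.4, 269.8], 90, [563.0, -177.0, 12.0])]
scene yellow [([118.1, 162.9], 1022, [136.0, -556.0, 75.0]), ([322.0, 234.0], 47, [514.0, 29.0, 75.0])]
scene paleblue [([323.6, 268.6], 312, [615.0, 26.0, 50.0])]
side blue [([340.1, 242.8], 283, [633.0, 63.0, 12.0]), ([337.0, 357.4], 324, [426.0, -204.0, 12.0])]
side orange [([388.0, 315.3], 260, [564.0, -176.0, 12.0])]
side yellow []
side paleblue [([340.1, 242.7], 371, [599.0, 20.0, 50.0])]
```

View pics/crop0.png

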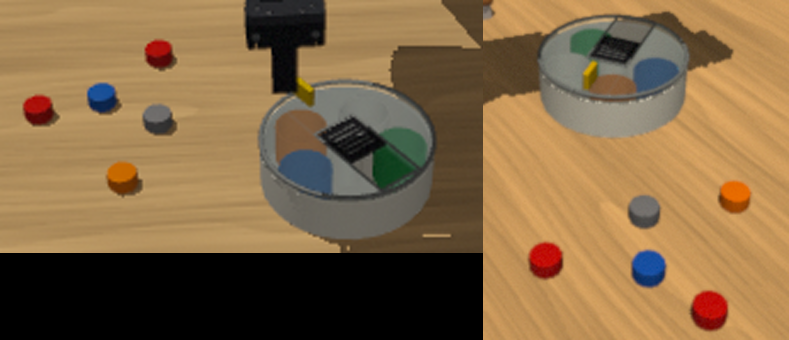

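The crop confirms the blue tablet: left crop (102,98), right crop (648,268), the only blue disc, at about (430,-204). In the tub the order seen is orange, blue, gap, green, white. I'll take a wrist look at the tub now.

```bash
python3 - <<'E'
from h import *
T=pose();p,d=env.read_camera("wrist");np.savez("w1.npz",p=p,d=d,T=T)
cv2.imwrite("pics/w1.png",p[:,:,::-1])
E
```

```text
(no output)
```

View pics/w1.png

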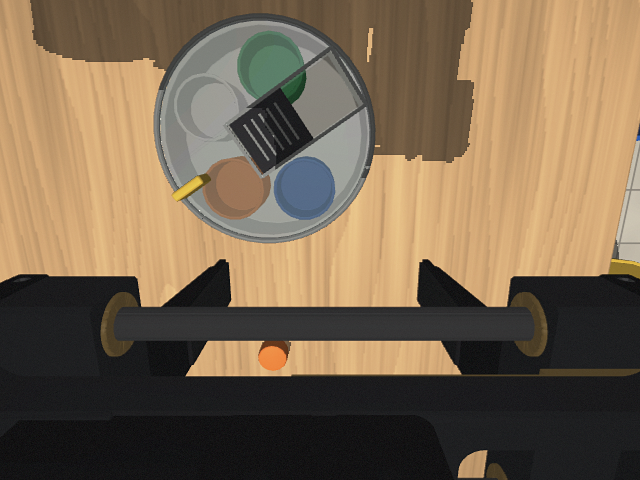

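The wrist view shows the cap centre near (265,128), fin at (190,187), shutter at (270,132), blue pot at (304,188), and the window towards (330,93). Next I fit these shapes.

```bash
python3 - <<'E'
from h import *
f=np.load("w1.npz");p=f['p'];K,M=cal("wrist",f['T'])
def show(n,uv,z): r=ray(K,M,uv,z);print(n,np.round(uv,1),r[0,:2].round(1));return r[0,:2]
# pots: bounds of coloured blobs at mouth height (refraction ignored)
roi=np.zeros(p.shape[:2],np.uint8);cv2.circle(roi,(265,128),100,255,-1)
P={}
for nm,lo,hi in(("blue",(100,50,60),(125,255,255)),("green",(60,50,40),(95,255,255)),("orange",(5,70,60),(18,200,255)),("yellow",(22,150,80),(34,255,255))):
    m=mask(p,lo,hi)&(roi if nm!="yellow" else 255); m[250:]=0
    c=max(cents(m),key=lambda c:c[1][4]); 
    l=cv2.connectedComponents(m)[1]; lab=l[m>0]; k=np.bincount(lab).argmax(); q=np.argwhere(l==k)[:,::-1]
    z=50 if nm!="yellow" else 87
    w=ray(K,M,q,z)[:,:2].astype(np.float32); (x,y),r=cv2.minEnclosingCircle(w)
    print(nm,len(q),np.round((x,y,r),1), "mean",w.mean(0).round(1)); P[nm]=(x,y)
# shutter: black rectangle
g=cv2.cvtColor(p,cv2.COLOR_RGB2GRAY);m=(g<60).astype(np.uint8)*255;m&=roi
m=cv2.morphologyEx(cv2.morphologyEx(m,cv2.MORPH_CLOSE,np.ones((7,7))),cv2.MORPH_OPEN,np.ones((9,9)))
q=np.argwhere(m>0)[:,::-1];w=ray(K,M,q,63)[:,:2].astype(np.float32);print("shutter",cv2.minAreaRect(w))
# cap rim from boundary against wood (saturation)
s=cv2.cvtColor(p,cv2.COLOR_RGB2HSV)[:,:,1]
pts=[]
for a in np.radians(np.r_[-60:-20:3,20:240:3]):
    for r in range(125,85,-1):
        u=np.array([265+r*np.cos(a),128-r*np.sin(a)])
        if 0<=u[0]<640 and 0<=u[1]<480 and s[int(u[1]),int(u[0])]<50: pts.append(u);break
w=ray(K,M,np.array(pts),63)[:,:2]
from scipy.optimize import least_squares
o=least_squares(lambda v:np.hypot(w[:,0]-v[0],w[:,1]-v[1])-v[2],[590,50,95],loss='soft_l1').x;print("rim",o.round(1),len(pts))
c=o[:2]
for n,v in P.items(): d=np.array(v)-c;print(n,np.hypot(*d).round(1),np.degrees(np.arctan2(d[1],d[0])).round(1))
# tablets in scene & side
for n,z in (("scene",12),("side",12)):
    pp=np.load(n+"0.npz")['p'];Kc,Mc=cal(n)
    for nm,lo,hi in(("red",(0,180,90),(6,255,255)),("grey",(90,5,50),(130,60,160))):
        print(n,nm,[ray(Kc,Mc,c,z)[0,:2].round(0).tolist() for c,s in cents(mask(pp,lo,hi),50) if s[4]<450][:8])
E
```

```text
blue 2975 [605.7  23.7  29.8] mean [604.5  24.5]
green 3037 [576.7 128.   28.5] mean [574.  132.3]
orange 3055 [541.8  23.5  32.3] mean [540.2  23.6]
yellow 422 [512.9  29.5  17.7] mean [512.9  29.6]
shutter ((580.5354614257812, 75.1208724975586), (59.310726165771484, 52.90553283691406), 33.85747146606445)
rim [571.8  69.9  94.9] 87
blue 57.3 -53.8
green 58.3 85.2
orange 55.3 -122.9
yellow 71.5 -145.5
scene red [[-176.0, -777.0], [347.0, -140.0], [442.0, -279.0], [619.0, 407.0]]
scene grey []
side red [[772.0, 509.0], [348.0, -138.0], [443.0, -277.0]]
side grey []
```

>>> {"method": "carry_out", "body": {
  "series": [
    [0.028,-0.115,0.05,-10,0.25],
    [0.028,-0.115,0.104,-20,0.25],
    [0.028,-0.115,0.104,-30,0.25],
    [0.028,-0.115,0.104,-40,0.25],
    [0.028,-0.115,0.104,-50,0.25],
    [0.028,-0.115,0.104,-60,0.25],
    [0.028,-0.115,0.104,-70,0.25],
    [0.028,-0.115,0.104,-80,0.25],
    [0.028,-0.115,0.104,-90,0.25],
    [0.028,-0.115,0.104,-100,0.25],
    [0.028,-0.115,0.104,-110,0.25],
    [0.028,-0.115,0.104,-120,0.25],
    [0.028,-0.115,0.104,-124.2,0.25],
    [0.028,-0.115,0.104,-124.2,0.25],
    [0.028,-0.115,0.104,-124.2,0.25]
  ]
}}

```text
t: 2.02
eef_pos: [510.0, 28.0, 300.7]
tcp_rot: [3.142, -0.0, -2.546]
ft_force: [-0.1, -0.1, 0.6]
opening: 0.253
grip_force: 0.0
```

```bash
python3 - <<'E'
from h import *
T=pose();p,d=env.read_camera("wrist");np.savez("w2.npz",p=p,d=d,T=T);K,M=cal("wrist",T)
cv2.imwrite("pics/w2.png",p[:,:,::-1])
print(T.round(3)); print(env.state()['joints'].round(2))
for c,s in cents(mask(p,(22,120,70),(34,255,255)),40): print(c,s,ray(K,M,c,87)[0,:2])
E
```

```text
[[ -0.828  -0.561  -0.    509.993]
 [ -0.561   0.828  -0.     28.029]
 [  0.      0.     -1.    300.679]
 [  0.      0.      0.      1.   ]]
[-0.07  0.47  1.95  0.    0.72 -2.24]
[326.03230337 262.74297753] [320 234  13  58 712] [506.01383412  26.63324987]
```

View pics/w2.png

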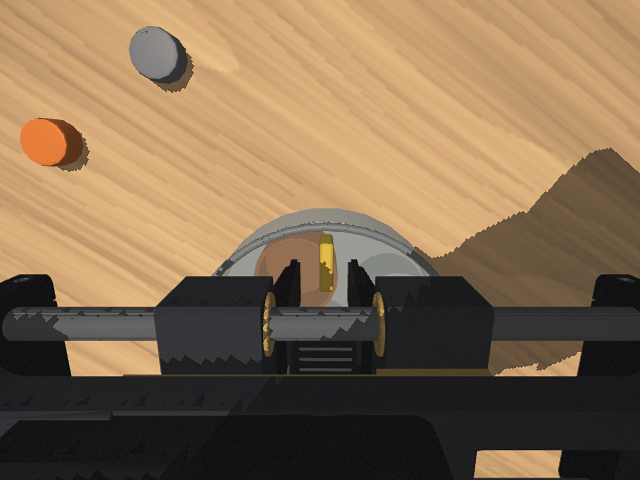

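The fin at (326,263) sits between the fingers (295..352). I descend around it.

>>> {"method": "carry_out", "body": {
  "series": [
    [0,0,0.02,0,0.25],
    [0,0,0.043,0,0.25],
    [0,0,0.043,0,0.16],
    [0,0,0.043,0,0.16]
  ]
}}

```text
t: 2.58
eef_pos: [510.2, 28.0, 258.3]
tcp_rot: [-3.141, 0.0, -2.545]
ft_force: [0.6, 0.3, -0.6]
opening: 0.162
grip_force: 0.0
```

>>> {"method": "carry_out", "body": {
  "series": [
    [-0.0007,0.0104,0,8,0.16],
    [-0.0029,0.0207,0,16,0.16],
    [-0.0065,0.0305,0,24,0.16],
    [-0.0114,0.0397,0,32,0.16],
    [-0.0175,0.0482,0,40,0.16],
    [-0.0248,0.0557,0,48,0.16],
    [-0.0331,0.0622,0,56,0.16],
    [-0.0421,0.0674,0,64,0.16],
    [-0.0518,0.0713,0,72,0.16],
    [-0.062,0.0739,0,80,0.16],
    [-0.0724,0.075,0,88,0.16],
    [-0.0724,0.075,0,88,0.16],
    [-0.0724,0.075,0,88,0],
    [-0.0724,0.075,0,88,0],
    [-0.0724,0.075,0,88,0],
    [-0.0724,0.075,0,88,0]
  ]
}}

```text
t: 4.58
eef_pos: [527.9, 130.9, 258.2]
tcp_rot: [3.14, 0.001, 2.203]
ft_force: [1.0, 4.9, 5.6]
opening: 0.084
grip_force: 29.9
```

>>> {"method": "carry_out", "body": {
  "series": [
    [0,0,0,0,0.3],
    [0,0,0,0,0.3],
    [0,0,-0.05,0,0.4],
    [-0.06,0,-0.1,0,0.5],
    [-0.12,0,-0.146,0,0.5],
    [-0.145,0,-0.146,0,0.5],
    [-0.145,0,-0.146,0,0.5]
  ]
}}

```text
t: 5.45
eef_pos: [614.5, 11.1, 404.6]
tcp_rot: [3.14, 0.002, 2.199]
ft_force: [-1.0, 0.5, 0.0]
opening: 0.503
grip_force: 0.0
```

```bash
python3 - <<'E'
from h import *
T=pose();p,d=env.read_camera("wrist");np.savez("w3.npz",p=p,d=d,T=T);K,M=cal("wrist",T)
cv2.imwrite("pics/w3.png",p[:,:,::-1]); print(T.round(3),env.state()['joints'].round(2))
m=mask(p,(22,150,80),(34,255,255));m[250:]=0
c=max(cents(m),key=lambda c:c[1][4])[0];w=ray(K,M,c,80)[0,:2];C=np.array([571.8,69.9])
print("fin",c,w,np.degrees(np.arctan2(*(w-C)[::-1])))
print("proj: C,window,blue",proj(K,M,[[571.8,69.9,63],[571.8+58*np.cos(np.radians(-54)),69.9+58*np.sin(np.radians(-54)),63],[571.8+58*np.cos(np.radians(-54)),69.9+58*np.sin(np.radians(-54)),50]]).round(0))
E
```

```text
[[-5.88000e-01  8.09000e-01  2.00000e-03  6.14465e+02]
 [ 8.09000e-01  5.88000e-01 -1.00000e-03  1.11240e+01]
 [-2.00000e-03  1.00000e-03 -1.00000e+00  4.04626e+02]
 [ 0.00000e+00  0.00000e+00  0.00000e+00  1.00000e+00]] [-0.09  0.48  1.59 -0.    1.08 -0.72]
fin [323.90639269  32.12328767] [525.63561295 129.82764623] 127.60833319105531
proj: C,window,blue [[326. 135.]
 [326. 201.]
 [326. 199.]]
```

View pics/w3.png

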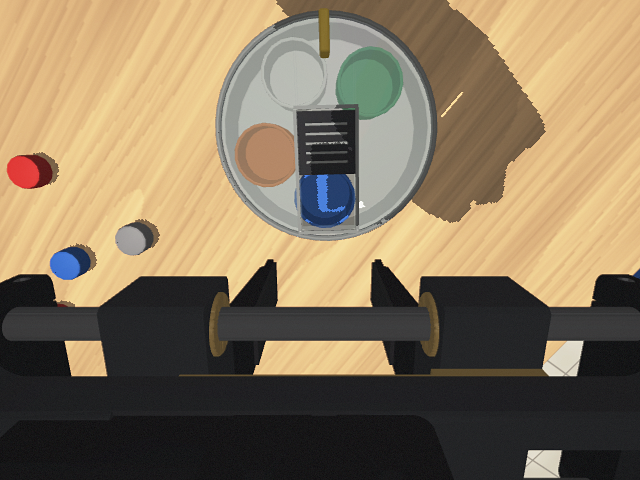

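The wrist view shows the window (298-358, 173-230) squarely over the blue pot at (326,198). The blue tablet is at (70,262). I measure it, along with its neighbours.

```bash
python3 - <<'E'
from h import *
f=np.load("w3.npz");p=f['p'];T=f['T'];K,M=cal("wrist",T)
m=mask(p,(105,120,60),(125,255,255))
q=[(c,s) for c,s in cents(m) if c[0]<120][0]; print(q,ray(K,M,q[0],14))
print("grey",ray(K,M,[132,239],18),"red",ray(K,M,[28,172],18))
for n,uv in(("scene",[160,282]),("side",[478,398])): print("bottle",ray(*cal(n),uv,0))
t=np.array([430,-204,0]);e=t-T[:3,3];print("tool shift",T[:3,:3].T@e)
E
```

```text
(array([ 69.67540323, 262.90423387]), array([ 50, 247,  40,  33, 992], dtype=int32)) [[ 425.84035172 -202.36286265   14.        ]]
grey [[ 468.71388831 -136.34909613   18.        ]] red [[ 350.12966753 -135.97798224   18.        ]]
bottle [[ 5.79327326e+02 -3.82944639e+02  1.13686838e-13]]
bottle [[ 565.3590816  -386.69659554    0.        ]]
tool shift [ -64.79518016 -276.30455261  404.33353869]
```

>>> {"method": "carry_out", "body": {
  "series": [
    [-0.013,-0.055,0,0,0.6],
    [-0.026,-0.11,0,0,0.6],
    [-0.039,-0.165,0.04,0,0.6],
    [-0.052,-0.22,0.08,0,0.6],
    [-0.064,-0.277,0.13,0,0.6],
    [-0.064,-0.277,0.16,0,0.6],
    [-0.064,-0.277,0.16,0,0.6],
    [-0.064,-0.277,0.16,0,0.6]
  ]
}}

```text
t: 6.5
eef_pos: [428.1, -200.8, 244.5]
tcp_rot: [3.141, 0.0, 2.203]
ft_force: [0.3, -0.7, 0.6]
opening: 0.6
grip_force: 0.0
```

```bash
python3 - <<'E'
from h import *
T=pose();p,d=env.read_camera("wrist");K,M=cal("wrist",T);print(T[:3,3])
m=mask(p,(105,120,60),(125,255,255))
print([(c,s,(T[:3,:3].T@(ray(K,M,c,16)[0]-T[:3,3])).round(1)) for c,s in cents(m,200)])
K,M=cal("side");p,_=env.read_camera("side");cv2.imwrite("pics/s4.png",cv2.resize(p[200:440,180:500],None,fx=2,fy=2)[:,:,::-1])
E
```

```text
[ 428.14606381 -200.83020034  244.48127226]
[(array([319.48834356, 255.27116564]), array([ 292,  227,   55,   57, 2445], dtype=int32), array([  0.9,  -5. , 228.5]))]
```

View pics/s4.png

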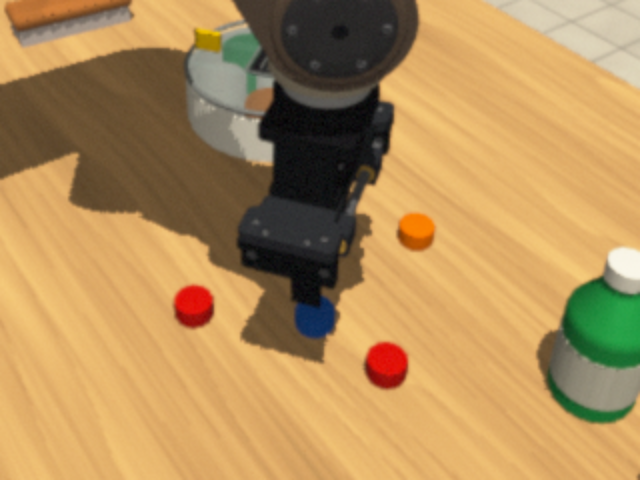

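The side crop shows the blue tablet (315,315) directly under the fingers and clear of the reds. I shift 4 mm, descend and grip.

>>> {"method": "carry_out", "body": {
  "series": [
    [0.001,-0.004,0.02,0,0.6],
    [0.001,-0.004,0.05,0,0.6],
    [0.001,-0.004,0.05,0,0.6],
    [0.001,-0.004,0.05,0,0.2],
    [0.001,-0.004,0.05,0,0.2],
    [0.001,-0.004,0.05,0,0.2],
    [0.001,-0.004,0.05,0,0.2],
    [0.001,-0.004,0.0,0,0.2],
    [0.001,-0.004,-0.06,0,0.2],
    [0.001,-0.004,-0.06,0,0.2]
  ]
}}

```text
t: 7.85
eef_pos: [424.0, -203.1, 307.5]
tcp_rot: [3.139, 0.007, 2.203]
ft_force: [-0.9, 0.7, -1.4]
opening: 0.351
grip_force: 30.0
```

>>> {"method": "carry_out", "body": {
  "series": [
    [0.014,0.05,0,0,0.2],
    [0.028,0.105,0,0,0.2],
    [0.043,0.16,0,0,0.2],
    [0.058,0.215,0,0,0.2],
    [0.076,0.28,0,0,0.2],
    [0.076,0.28,0,0,0.2],
    [0.076,0.28,0,0,0.2]
  ]
}}

```text
t: 8.72
eef_pos: [604.5, 23.7, 302.6]
tcp_rot: [-3.14, -0.001, 2.203]
ft_force: [0.2, -0.0, -0.1]
opening: 0.351
grip_force: 30.0
```

```bash
python3 - <<'E'
from h import *
T=pose();p,d=env.read_camera("wrist");K,M=cal("wrist",T);print(T.round(3))
m=mask(p,(105,120,60),(125,255,255))
print([(c,s) for c,s in cents(m,200)])
print("want",T[:3,:3].T@(np.array([605.9,23.0,63])-T[:3,3]), "tab proj",proj(K,M,(T@np.array([0,0,178,1]))[:3]))
cv2.imwrite("pics/w5.png",p[:,:,::-1])
E
```

```text
[[-5.91000e-01  8.06000e-01 -2.00000e-03  6.04499e+02]
 [ 8.06000e-01  5.91000e-01 -0.00000e+00  2.37290e+01]
 [ 1.00000e-03 -2.00000e-03 -1.00000e+00  3.02633e+02]
 [ 0.00000e+00  0.00000e+00  0.00000e+00  1.00000e+00]]
[(array([327.08346633, 260.68065752]), array([ 289,  216,   81,   91, 6266], dtype=int32))]
want [ -1.6840436    1.07436269 239.62969091] tab proj [[328.73415753 290.15196196]]
```

View pics/w5.png

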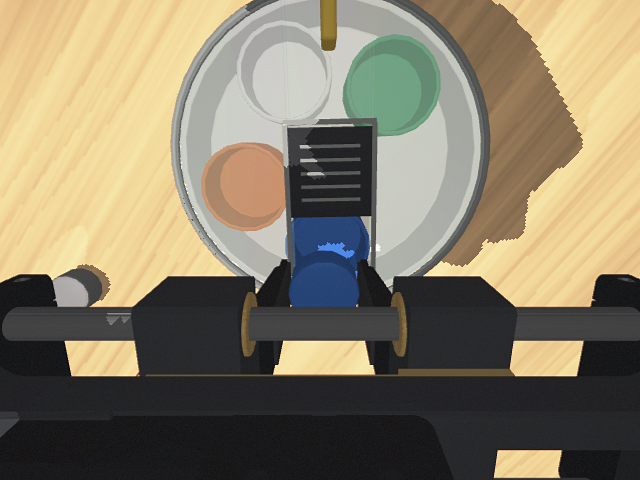

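The wrist view shows the tablet (323,283) held square, and the window (290-372, 216+) lined up ahead and below. I lower and release.

>>> {"method": "carry_out", "body": {
  "series": [
    [-0.0015,0.001,0.02,0,0.2],
    [-0.0015,0.001,0.043,0,0.2],
    [-0.0015,0.001,0.043,0,0.2],
    [-0.0015,0.001,0.043,0,0.2],
    [-0.0015,0.001,0.043,0,0.6],
    [-0.0015,0.001,0.043,0,0.6],
    [-0.0015,0.001,0.043,0,0.6],
    [-0.0015,0.001,0.0,0,0.4],
    [-0.0015,0.001,-0.05,0,0],
    [-0.0715,0.001,-0.05,0,0],
    [-0.0715,0.001,-0.05,0,0]
  ]
}}

```text
t: 10.15
eef_pos: [649.0, -35.7, 354.4]
tcp_rot: [3.14, 0.002, 2.201]
ft_force: [-1.0, 0.4, -1.5]
opening: 0.238
grip_force: 0.0
```

```bash
python3 - <<'E'
from h import *
T=pose();p,d=env.read_camera("wrist");K,M=cal("wrist",T);print(T.round(3))
c=(571.8,69.9);u=proj(K,M,[605.9,23,63])[0];print(u)
cv2.imwrite("pics/w6.png",p[0:300,150:500][:,:,::-1])
g=cv2.cvtColor(p,cv2.COLOR_RGB2GRAY)
E
```

```text
[[-5.89000e-01  8.08000e-01  2.00000e-03  6.49019e+02]
 [ 8.08000e-01  5.89000e-01 -1.00000e-03 -3.57280e+01]
 [-2.00000e-03  1.00000e-03 -1.00000e+00  3.54366e+02]
 [ 0.00000e+00  0.00000e+00  0.00000e+00  1.00000e+00]]
[326.32052889 133.52739467]
```

View pics/w6.png

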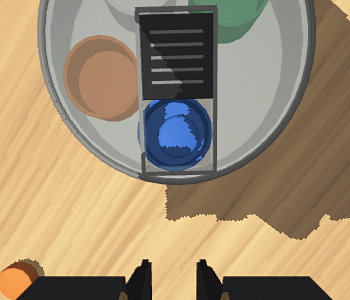

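The crop shows the blue tablet flat in the blue pot at (178,130), inside the open window. Next I go above the shutter with the fingers shut.

>>> {"method": "carry_out", "body": {
  "series": [
    [0.04,0,0,0,0],
    [0.09,0,0.02,0,0],
    [0.127,0,0.05,0,0],
    [0.127,0,0.08,0,0],
    [0.127,0,0.09,0,0],
    [0.127,0,0.09,0,0],
    [0.127,0,0.09,0,0]
  ]
}}

```text
t: 11.08
eef_pos: [573.2, 68.8, 264.6]
tcp_rot: [3.141, 0.001, 2.202]
ft_force: [0.6, -0.5, 0.3]
opening: 0.003
grip_force: 0.0
```

>>> {"method": "carry_out", "body": {
  "series": [
    [0,0,0.004,0,0],
    [0,0,0.008,0,0],
    [0,0,0.008,0,0],
    [0,0,0.008,0,0]
  ]
}}

```text
t: 11.58
eef_pos: [572.9, 69.0, 255.8]
tcp_rot: [3.142, 0.0, 2.203]
ft_force: [0.4, 0.2, -0.4]
opening: 0.002
grip_force: 0.0
```

Tips are at 65.8. I step down until there is contact.

>>> {"method": "carry_out", "body": {
  "series": [
    [0,0,0.002,0,0],
    [0,0,0.003,0,0],
    [0,0,0.0035,0,0],
    [0,0,0.0035,0,0]
  ]
}}

```text
t: 12.08
eef_pos: [573.0, 68.9, 253.3]
tcp_rot: [3.141, 0.001, 2.203]
ft_force: [-2.4, -2.0, 12.0]
opening: 0.004
grip_force: 6.1
```

>>> {"method": "carry_out", "body": {
  "series": [
    [-0.004,0,0,0,0],
    [-0.01,0,0,0,0],
    [-0.016,0,0,0,0],
    [-0.022,0,0,0,0],
    [-0.028,0,0,0,0],
    [-0.034,0,0,0,0],
    [-0.04,0,0,0,0],
    [-0.046,0,0,0,0],
    [-0.052,0,0,0,0],
    [-0.056,0,0,0,0],
    [-0.058,0,0,0,0],
    [-0.058,0,0,0,0]
  ]
}}

```text
t: 13.58
eef_pos: [606.9, 22.9, 253.2]
tcp_rot: [3.141, -0.001, 2.202]
ft_force: [-6.2, 5.8, 12.9]
opening: 0.001
grip_force: 6.5
```

>>> {"method": "carry_out", "body": {
  "series": [
    [0,0,-0.01,0,0],
    [0,0,-0.05,0,0],
    [-0.03,0,-0.1,0,0],
    [-0.08,0,-0.15,0,0],
    [-0.08,0,-0.15,0,0],
    [-0.08,0,-0.15,0,0]
  ]
}}

```text
t: 14.32
eef_pos: [654.1, -42.4, 401.7]
tcp_rot: [-3.141, -0.0, 2.202]
ft_force: [-0.9, -0.3, -0.3]
opening: 0.001
grip_force: 0.0
```

```bash
python3 - <<'E'
from h import *
T=pose();p,d=env.read_camera("wrist");K,M=cal("wrist",T)
g=cv2.cvtColor(p,cv2.COLOR_RGB2GRAY);a=np.radians(-54)
print("window centre",proj(K,M,[605.9,23,63])[0])
m=(g<60).astype(np.uint8)*255;m[250:]=0
m=cv2.morphologyEx(cv2.morphologyEx(m,cv2.MORPH_CLOSE,np.ones((7,7))),cv2.MORPH_OPEN,np.ones((15,15)))
q=np.argwhere(m>0)[:,::-1];w=ray(K,M,q,63)[:,:2].astype(np.float32);r=cv2.minAreaRect(w);print(r, np.array(r[0])-[571.8,69.9])
cv2.imwrite("pics/w7.png",p[0:300,150:500][:,:,::-1]); print(env.state()['t'])
E
```

```text
window centre [326.58973056 125.13692792]
((606.618896484375, 24.366436004638672), (49.159114837646484, 53.427398681640625), 37.27672576904297) [ 34.81889648 -45.533564  ]
14.375
```

View pics/w7.png

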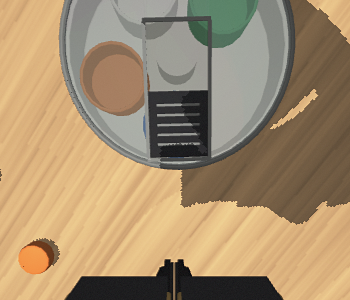

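The shutter (crop 179,124) covers the window at its outer stop, with its centre about 1.6 mm from the blue pot's axis. I'll hand it in.

```bash
python3 -c "
from cell import env
print(env.job_done())"
```

```text
the job is handed in; nothing more can be done
None
```

The job is handed in at about 14 s of the 64 s allowed: the last pictures show the blue tablet in the blue pot, the cap turned to within about 2 mm of that pot, and the shutter at its outer stop; the hand-in returned no verdict.

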